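# Key the counting disc onto the parts counter

### The arm

A 6-joint arm with a two-finger parallel gripper is mounted at the origin on the work surface. World frame = base frame: x ahead of the robot, y to its left, z up, the work surface at z = 0. Lengths are in m, angles in degrees, forces in N, time in s.
With the tool pointing down it reaches from about 0.3 to 0.875 m from the base axis. Payload 4.2 kg.
Tool frame: the origin (TCP) lies on the front face of the gripper's body, between the roots of the fingers; the fingertips stand 73 mm ahead of it and the grasp point (between the pads) lies 54 mm ahead of it; x points along the fingers, z is the direction in which the jaws open and shut, and the axes are right-handed (so a half turn about x gives the same grasp; the last joint's range is limited). The gripper opens to 85 mm and grips with 20 to 120 N. Pads are 22 mm wide; open, the fingers measure 114 mm over their backs; the gripper's body (76 mm by 85 mm) begins 54 mm behind the grasp point. The pads swing forward as they close: fully open they stand 13 mm farther back than shut.
Start: joints at [64.515, 18.312, 89.639, -0, 72.044, -1.146], TCP at [0.237, 0.524, 0.304] pointing down, gripper open.
Joint ranges: [-177.97, 177.97], [-48.28, 115.42], [12.27, 149.76], [-77.06, 257.06], [2.81, 150.46], [-146.56, 146.56]. Speed limits (degrees/s): [147.25, 147.25, 180, 180, 180, 180].

### API

Orientations are given as a 3x3 rotation matrix whose columns are the frame's x, y, z axes.
In Python, from bench import get_obs, grab_frame, finish_job, search_frame, trace gives the robot as it stands.
- The arm moves only by the tool apply_moves, never from a script. Its argument "motion" is a list of rows, each a list of 7 numbers: the shift along the tool's x, y, z in mm, then the turn, a rotation vector about the tool's x, y, z in degrees, then the closure, from 0 (fully open) to 1 (shut). A call has 1 to 20 rows; each row is the pose to reach, as a shift and turn from the pose commanded when the call began, along the tool's axes at that moment; what a row does not reach only later rows make up. A row lasts 1/8 s, in which the tool goes at most 62.5 mm and 10.7 degrees, less where a joint would pass 70% of its speed; a pose out of reach is approached as far as the arm can. A call with a gripper value outside its range is refused whole. The fingers move at their own pace and stop on an object; the grip force is fixed at half the most. Time passes only in rows, so rows that repeat a pose let the fingers close. It gives the time, the measured TCP pose, the force and the opening at its end, in the units of the state.
- get_obs(): the state, without advancing time (a new reading comes with each control period).
- grab_frame(name): name is "scene" or "top" or "wrist"; returns a dict with "img" (420x560x3 uint8, red, green, blue), "vertical_fov" (degrees; the focal length in pixels is half the picture's height over the tangent of half this angle, whatever the lens; pixels are square), "cx", "cy" (the principal point, pixels), "R" (3x3) and "t" (3): a world point X has camera coordinates R X + t. Camera axes: x right, y down, z forward; pixel columns grow to the right and rows downward; lengths in m; the calibration is good to about 2 mm. A picture is of the moment at which its call begins. There is no depth.
- finish_job(): hands the job in, once; it reports no verdict.
Trained networks look in the newest picture that a camera, given by its name, has taken for a name from the list of things; names that differ only in an ending like _2 or _b are one class to them, and where a whole thing is asked for, a point or a joint stands for the part that bears it (a point fixed in the world has none). Each returns a list of dicts, best first, with "confidence" (0 to 1); they miss things now and then, are a little off and sometimes report something else, mostly with a low value. They report only what shows in the picture. A call takes as long as a camera call.
- search_frame(camera, target): "position" ([column, row] in pixels, amid what is visible of it).
- trace(camera, target): "mask" (420x560 bool, what is visible of it) and "position" ([column, row] in pixels, amid what is visible of it).
The state is a dict: "t": time; "joints": joint angles; "qvel": joint speeds; "effort": joint torques, N m; "tcp_pos": TCP position; "tcp_rot": TCP orientation; "ft_force": force on the tool from outside, world axes, zero at the start; "torque": the same for the moment, N m; "opening": finger opening in m.
Only numpy, scipy, OpenCV 4.12 (cv2) and the standard library are available. Lean on these libraries where they do the work, as an engineer would, in place of code of your own. Each camera call takes 0.05 s, during which the arm holds its last target. There are 200 camera calls.

### The job

The aluminium counting disc has been set on the small-parts counter but is still riding high, with its rim notch turned away from the key. With a fingertip against its studs, turn the disc until the notch stands over the key, then press it down by its middle cap until it sits fully home on the deck, and take your hand away. Do not lift the disc, and leave the loose hardware on and around the counter where it is.

Things in the scene. Friction and masses are not known exactly. Their poses are not given: they have to be found in the camera images.
- counter: Parts counter: a fixed dark grey box, 190 x 190 mm, 45 mm high, flat deck on top with a socket in its middle for the disc. Origin at the centre of its underside; its +x axis points from the middle to the key (the opposite side has the panel with three small buttons, not used).
- deck (a point): Centre of the counter's deck, 45 mm above the table, on the socket's axis; axes as the counter.
- key (a point): Top of the key, 66.5 mm from the socket's axis along the counter's +x, 6.5 mm above the deck. The key is a steel bar 7 mm wide pointing at the axis: 60 to 73 mm from the axis it is 6.5 mm high with a rounded top; 73 to 85 mm (outside the disc's rim, seen from above) 16 mm high. The notch straddles it when the disc is home.
- disc: Counting disc, loose, about 280 g (0.7 to 1.4 times): aluminium plate, 140 mm across, 9 mm thick. Origin at the centre of the plate's underside, z up, +x to its notch. It turns freely either way on a 23 mm spigot, 26 mm long, in the deck's 25 mm socket. At the start its underside is 8 mm above the deck and the notch 57 to 180 degrees off the key, either way. Small dark dots on it are only marks.
- cap (a point): Centre of the top of the disc's black press cap, 21 mm above the plate's underside, on the axis. The cap is 32 mm across and rises 12 mm above the plate. When the disc is home the cap's top is 21 mm above the deck, the plate's top 9 mm.
- stud0 (a point): Foot of one of the disc's four upright steel studs, on the plate's top face; each is 12 mm in diameter and 20 mm high, 48 mm from the axis. This one is at 45 degrees counterclockwise (from above) from the notch, the others at 135, 225 and 315.
- lift_ring (a joint): Black ring, 76 mm across, that slides down into the deck and carries the disc at the start: 0 = up, top 8 mm above the deck; 0.008 = flush. It grips by friction, so pushing it down takes about 3 to 10 N on the cap, and it stays where it is left. With the notch off the key the disc comes to rest on the key instead of the deck.
- notch (a point): Middle of the rim notch at the height of the plate's underside, 66.5 mm from the disc's axis along its +x. The notch is 13 mm wide with parallel sides, from 56 mm radius out to the rim, right through the plate.
- washer: Bystander: steel washer, 30 mm across, 4 mm thick, on a corner of the deck. Origin under its centre.
- nut: Bystander: steel hexagon nut, 22 mm across, 14 mm high, on another corner of the deck. Origin under its centre.
- screwdriver: Bystander: screwdriver lying on the table beside the counter, along its own x.
- wrench: Bystander: wrench lying on the table at the counter's other side, along its own x.
- jar: Bystander: clear jar, 60 mm across, 85 mm high, standing on the table. Origin under its centre.
- carton: Bystander: closed cardboard carton, 90 x 60 x 50 mm, on the table. Origin under its centre.
- tray: Bystander: open grey tray of brass pins, 140 x 100 x 45 mm, on the table. Origin under its centre.

How it is judged:
By the outcome, as a careful person would: the job done as asked, in the order asked, and still so for the second after the job is handed in, with the robot touching nothing.
It also fails if it takes over 64 s, if anything falls off the work surface, if the arm or the gripper's body presses on something with over 40 N, if the wrist force passes 120 N, or if a joint passes its speed limit or range.

## Working session

There is one attempt and no reset: what is moved stays moved. The work goes in short steps, Python scripts to look and compute and a tool call to move; the robot and the scene stay as the last step left them, time stands still between calls to the robot, and variables do not carry over. Pictures are saved under pics/ and viewed, about 8 in all and at most 12, crops included, and the job is handed in when it is done.

Besides the shell and the picture viewer there is one more tool, called as name(argument=value, ...) on one line, values as JSON. apply_moves: Moves the arm, as the interface text tells. Its arguments: {"type":"object","properties":{"motion":{"type":"array","items":{"type":"array","items":{"type":"number"}}}},"required":["motion"]}

```bash
mkdir -p pics
cat > h.py <<'E'
import numpy as np, cv2
from bench import *
def grab(n,save=None):
    f=grab_frame(n)
    if save: cv2.imwrite(f'pics/{save}.png',f['img'][:,:,::-1])
    return f
def ray(f,p):
    fl=210/np.tan(np.radians(f['vertical_fov']/2))
    d=np.array([(p[0]-f['cx'])/fl,(p[1]-f['cy'])/fl,1.]);R=np.array(f['R']);t=np.array(f['t'])
    return -R.T@t, R.T@d
def onz(f,p,z):
    c,d=ray(f,p); return c+d*(z-c[2])/d[2]
def proj(f,X):
    fl=210/np.tan(np.radians(f['vertical_fov']/2))
    c=np.array(f['R'])@np.array(X)+np.array(f['t']); return np.array([f['cx'],f['cy']])+fl*c[:2]/c[2]
def tri(obs):
    A=np.zeros((3,3));b=np.zeros(3)
    for f,p in obs:
        c,d=ray(f,p);d=d/np.linalg.norm(d);P=np.eye(3)-np.outer(d,d);A+=P;b+=P@c
    return np.linalg.solve(A,b)
E
python3 - <<'E'
from h import *
np.set_printoptions(precision=4,suppress=True)
fs={}
for n in ['scene','top']:
    f=fs[n]=grab(n,n+'0'); print(n,f['vertical_fov'],ray(f,(280,210))[0])
    for t in ['cap','key','notch','stud0','washer','nut','deck','disc','counter','jar','tray','carton','screwdriver','wrench']:
        print(t,[(np.round(d['position'],1).tolist(),round(d['confidence'],2)) for d in search_frame(n,t)[:5]])
o=get_obs();print(o['t'],o['tcp_pos'],o['tcp_rot'])
im=np.hstack([cv2.imread('pics/scene0.png'),cv2.imread('pics/top0.png')])
E
```

```text
scene 51.478239898469106 [0.9116 0.5294 0.8935]
cap [([286.6, 222.9], 0.75)]
key [([281.7, 252.6], 0.89)]
notch [([283.9, 222.4], 0.73)]
stud0 [([282.8, 225.6], 0.92), ([350.3, 269.3], 0.41)]
washer [([278.7, 260.8], 0.65), ([225.3, 121.5], 0.63), ([440.7, 337.3], 0.2)]
nut [([294.5, 186.5], 0.47), ([439.4, 339.9], 0.38)]
deck [([287.1, 248.7], 0.74)]
disc [([282.6, 222.2], 0.97)]
counter [([285.4, 248.0], 0.93)]
jar [([441.2, 338.9], 0.67)]
tray [([339.2, 402.0], 0.83), ([281.7, 247.6], 0.44)]
carton [([226.9, 119.6], 0.61)]
screwdriver [([346.9, 271.5], 0.7)]
wrench [([244.8, 191.8], 0.9), ([340.5, 401.3], 0.38)]
top 48.657640770361496 [0.247  0.0009 1.4455]
cap [([284.3, 205.1], 0.68)]
key [([291.4, 222.2], 0.73)]
notch [([282.5, 208.8], 0.92)]
stud0 [([283.6, 205.4], 0.96)]
washer [([259.4, 184.2], 0.55)]
nut [([311.4, 230.6], 0.44)]
deck [([289.2, 225.3], 0.56)]
disc [([283.6, 203.6], 0.86)]
counter [([291.0, 223.7], 0.87)]
jar [([154.7, 241.4], 0.73), ([290.9, 224.1], 0.24)]
tray [([162.7, 164.0], 0.86), ([280.4, 205.9], 0.52)]
carton [([420.8, 236.6], 0.6)]
screwdriver [([234.7, 233.4], 0.51)]
wrench [([337.9, 210.0], 0.84), ([284.1, 205.9], 0.67)]
1.5 [0.237  0.5239 0.3039] [[ 0.     -0.9111  0.4121]
 [ 0.      0.4121  0.9111]
 [-1.     -0.      0.    ]]
```

View pics/scene0.png

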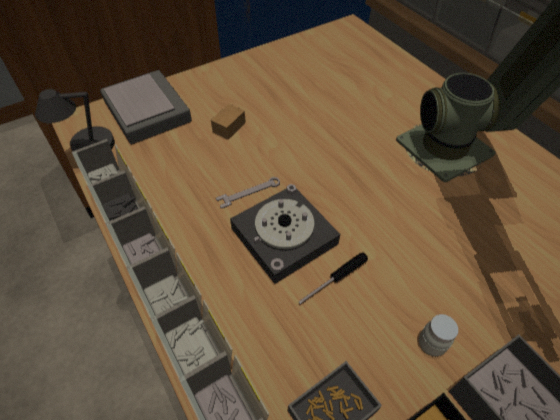

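View pics/top0.png

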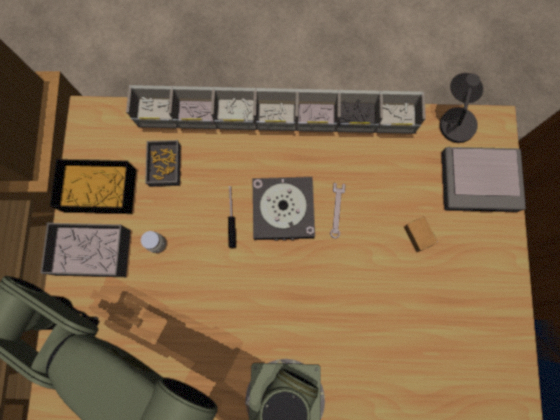

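The scene view has the counter at about (285,235) and the disc cap at (286,220). In the top view the disc is at (283,205), with what looks like the key at (283,181) and the notch near (291,225). I'll crop closer to check.

Run:
```python
from h import *
np.set_printoptions(precision=4,suppress=True)
a=cv2.imread('pics/top0.png')[165:250,240:325];b=cv2.imread('pics/scene0.png')[175:285,225:345]
a=cv2.resize(a,(400,400),interpolation=cv2.INTER_CUBIC);b=cv2.resize(b,(400,367),interpolation=cv2.INTER_CUBIC)
b=np.vstack([b,np.zeros((33,400,3),np.uint8)])
cv2.imwrite('pics/c1.png',np.hstack([a,b]))
ft=grab('top');fs=grab('scene')
print('cap tri',tri([(ft,(283.2,205.2)),(fs,(286,220.5))]),onz(ft,(283.2,205.2),.074))
for n,f in (('top',ft),('scene',fs)):
  for t in ['disc','counter']:
    m=trace(n,t)
    if m:
      m=m[0]['mask'].astype(np.uint8);c=max(cv2.findContours(m,0,2)[0],key=cv2.contourArea)
      print(n,t,cv2.minAreaRect(c),cv2.fitEllipse(c))
```

```text
cap tri [0.5692 0.0197 0.0668] [0.5688 0.0183 0.074 ]
top disc ((283.2500305175781, 205.75001525878906), (45.25482940673828, 44.547725677490234), 45.0) ((282.9576721191406, 205.1857452392578), (44.87295913696289, 45.466552734375), 66.51008605957031)
top counter ((283.5, 208.0), (62.0, 61.0), 90.0) ((283.73504638671875, 209.2456817626953), (66.1615219116211, 77.17942810058594), 19.238969802856445)
scene disc ((284.0, 224.0), (48.0, 58.0), 90.0) ((283.904296875, 224.4224395751953), (48.05352783203125, 58.45966339111328), 93.02223205566406)
scene counter ((284.8414306640625, 231.24346923828125), (79.39913940429688, 88.58555603027344), 58.276397705078125) ((283.8881530761719, 233.8018798828125), (82.01887512207031, 102.3958511352539), 80.34854888916016)
```

View pics/c1.png

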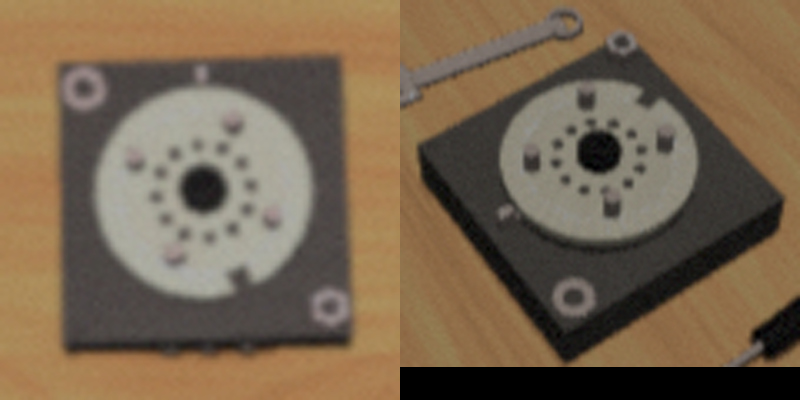

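The crop shows the key (201,73) from the centre (203,188), so it points roughly along world +x. The notch is at (237,276), about −159°, with studs near −24, 66, 156 and −114°. The shorter turn is about 160° counterclockwise. I'll move above the disc with the jaws shut and measure from close up.

apply_moves(motion=[[0,-30,-20,9,0,0,1],[0,-75,-45,18,0,0,1],[0,-125,-80,28,0,0,1],[0,-175,-112,38,0,0,1],[0,-225,-143,48,0,0,1],[0,-275,-175,58,0,0,1],[0,-325,-207,68,0,0,1],[0,-375,-238,78,0,0,1],[0,-425,-270,88,0,0,1],[0,-470,-300,98,0,0,1],[0,-500,-316,108,0,0,1],[0,-511,-323,118,0,0,1],[0,-511,-323,128,0,0,1],[0,-511,-323,135,0,0,1],[0,-511,-323,135,0,0,1],[0,-511,-323,135,0,0,1]])

```text
t: 3.8
tcp_pos: [0.5694, 0.0191, 0.3039]
tcp_rot: [[0.0, 0.935, 0.355], [0.0, 0.355, -0.935], [-1.0, 0.0, -0.0]]
ft_force: [-0.1, -0.8, 0.9]
opening: 0.0002
```

Run:
```python
from h import *
np.set_printoptions(precision=4,suppress=True)
f=grab('wrist','w1')
o=get_obs();print(o['t'],o['tcp_pos'],o['tcp_rot'],o['joints'],o['opening'],o['ft_force'])
print(f['vertical_fov'],ray(f,(280,210)))
for t in ['cap','key','notch','stud0','disc']:
    print(t,[(np.round(d['position'],1).tolist(),round(d['confidence'],2)) for d in search_frame('wrist',t)[:5]])
```

```text
3.85 [0.5694 0.0191 0.304 ] [[ 0.0001  0.9352  0.3542]
 [ 0.0001  0.3542 -0.9352]
 [-1.      0.0002 -0.    ]] [ 0.7596 17.8346 90.3381  0.0059 71.8202 70.0135] -0.0002407724042365416 [-0.0297 -0.2275  0.2453]
70.8751441578897 (array([0.6348, 0.0438, 0.3736]), array([-0.2603, -0.0779, -0.9626]))
cap [([284.2, 189.0], 0.55)]
key [([273.3, 127.7], 0.56)]
notch [([282.1, 186.8], 0.71)]
stud0 [([281.6, 189.5], 0.72)]
disc [([287.3, 189.8], 0.65)]
```

View pics/w1.png

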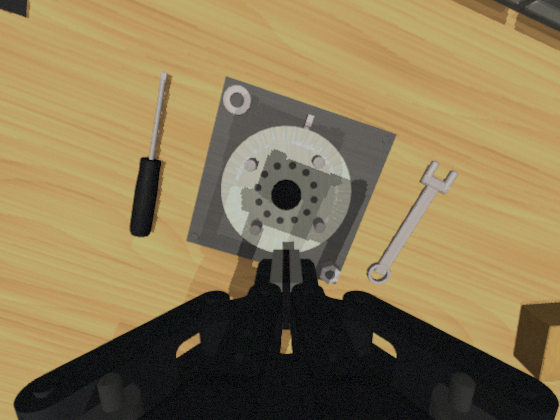

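Wrist view: key (309,121), cap (286,194), studs at about (251,163), (319,161), (319,226) and (257,228). The notch is hidden behind the fingers. Next I'll compute centre, key direction and stud angles.

Run:
```python
from h import *
np.set_printoptions(precision=4,suppress=True)
fs={n:grab(n) for n in('wrist','top','scene')}
def blob(n,p,r,thr=50):
    g=cv2.cvtColor(fs[n]['img'],cv2.COLOR_RGB2GRAY);g=cv2.resize(g,None,fx=4,fy=4,interpolation=cv2.INTER_CUBIC)
    m=(g<thr).astype(np.uint8);k,l,s,c=cv2.connectedComponentsWithStats(m)
    i=min([i for i in range(1,k) if s[i,4]>200],key=lambda i:np.hypot(*(c[i]/4-p)));return (c[i]+.5)/4-.5,s[i,4]/16
cp={}
for n,p in(('wrist',(286.5,194)),('top',(283.2,205)),('scene',(286,220))):
    cp[n],a=blob(n,np.array(p),0);print(n,cp[n],a,onz(fs[n],cp[n],.074))
print('tri',tri([(fs[n],cp[n]) for n in cp]),'wt',tri([(fs[n],cp[n]) for n in('wrist','top')]))
w=fs['wrist'];c=onz(w,cp['wrist'],.074)
for p,z in [((309,121),.061),((251,163),.082),((319,161),.082),((319,226),.082),((257,228),.082)]:
    v=onz(w,p,z)-c;print(p,np.hypot(*v[:2]),np.degrees(np.arctan2(v[1],v[0])))
# counter box corners on deck in wrist view
for p in [(227,77),(396,133),(188,242)]: print(onz(w,p,.045)-c)
v=onz(fs['top'],(240+201/4.7,165+73/4.7),.061)-onz(fs['top'],cp['top'],.074);print('key top',v)
```

```text
wrist [285.6986 194.2749] 690.125 [0.5718 0.0199 0.074 ]
top [280.0047 215.7407] 101.6875 [0.5359 0.0271 0.074 ]
scene [284.0214 219.6919] 152.5 [0.5737 0.0212 0.074 ]
tri [0.557  0.0169 0.0441] wt [ 0.5539  0.0212 -0.003 ]
(309, 121) 0.07667823642660813 2.817260643158011
(251, 163) 0.04755238305790097 66.45474676977058
(319, 161) 0.04795249944645537 -22.13661520782663
(319, 226) 0.047254247031166485 -111.96924708816866
(257, 228) 0.04552501959598958 159.53341338854707
[ 0.0875  0.0974 -0.029 ]
[ 0.099  -0.0894 -0.029 ]
[-0.1019  0.0862 -0.029 ]
key top [ 0.1144 -0.0053 -0.013 ]
```

apply_moves(motion=[[0,1,48,0,0,0,1],[0,1,48,0,0,0,1],[50,1,48,0,0,0,1],[100,1,48,0,0,0,1],[140,1,48,0,0,0,1],[155,1,48,0,0,0,1],[165,1,48,0,0,0,1],[165,1,48,0,0,0,1]])

```text
t: 5.25
tcp_pos: [0.5878, -0.0254, 0.1395]
tcp_rot: [[0.001, 0.936, 0.353], [0.0, 0.353, -0.936], [-1.0, 0.001, 0.0]]
ft_force: [-0.2, 1.0, 0.6]
opening: 0.0
```

Run:
```python
from h import *
f=grab('wrist','w2');o=get_obs();print(o['t'],o['tcp_pos'],o['ft_force'])
```

```text
5.3 [ 0.58802182 -0.02546291  0.14004088] [ 0.71361789  0.45435937 -0.24955281]
```

View pics/w2.png

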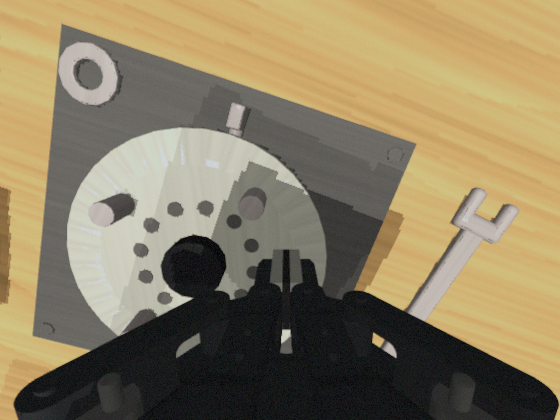

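The finger is in the gap behind the stud at (252,205), with clearance. I'll sweep it counterclockwise around the axis, stopping partway.

apply_moves(motion=[[0,7.5,-0.6,-9,0,0,1],[0,14.8,-2.3,-18,0,0,1],[0,21.8,-5.2,-27,0,0,1],[0,28.2,-9.2,-36,0,0,1],[0,33.9,-14.1,-45,0,0,1],[0,38.8,-19.8,-54,0,0,1],[0,42.8,-26.2,-63,0,0,1],[0,45.7,-33.2,-72,0,0,1],[0,47.4,-40.5,-81,0,0,1],[0,48,-48,-90,0,0,1],[0,47.4,-55.5,-99,0,0,1],[0,45.7,-62.8,-108,0,0,1],[0,42.8,-69.8,-117,0,0,1],[0,38.8,-76.2,-126,0,0,1],[0,33.9,-81.9,-135,0,0,1],[0,28.2,-86.8,-144,0,0,1],[0,22.5,-90.4,-152,0,0,1],[0,18,-92.5,-158,0,0,1],[0,14.8,-93.7,-162,0,0,1],[0,12.4,-94.4,-165,0,0,1]])

```text
t: 7.8
tcp_pos: [0.5666, 0.0674, 0.1408]
tcp_rot: [[0.004, -0.995, -0.1], [0.001, -0.1, 0.995], [-1.0, -0.004, 0.0]]
ft_force: [0.7, 0.9, -0.6]
opening: -0.0
```

Run:
```python
from h import *
f=grab('wrist','w3');o=get_obs();print(o['t'],o['tcp_pos'],o['tcp_rot'],o['ft_force'],o['joints'])
s=grab('scene');t=grab('top')
a=cv2.resize(s['img'][175:285,225:345],(436,400),interpolation=cv2.INTER_CUBIC)
b=cv2.resize(f['img'],(533,400))[:,:360]
b=cv2.resize(f['img'],(360,270))
cv=np.zeros((400,796,3),np.uint8);cv[:,:436]=a;cv[:270,436:]=b
cv2.imwrite('pics/c3.png',cv[:,:,::-1])
```

```text
7.85 [0.56629201 0.06736112 0.14070221] [[ 3.64102250e-03 -9.94849503e-01 -1.01297630e-01]
 [ 6.33819042e-04 -1.01295985e-01  9.94856131e-01]
 [-9.99993171e-01 -3.68649792e-03  2.61733599e-04]] [0.68187409 0.01418366 1.75079372] [ 5.62128989e+00  2.63800434e+01  1.03004578e+02  2.03827006e-02
  5.04042106e+01 -9.02055436e+01]
```

View pics/c3.png

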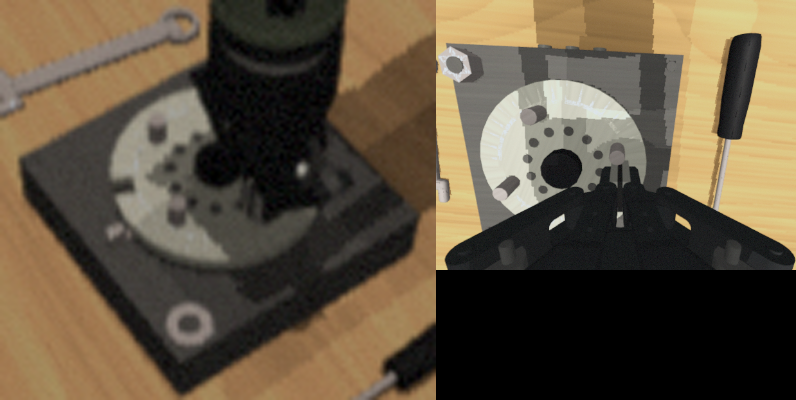

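Turning works: in the scene crop the notch is at (120,184) and the key at (118,228). I'll measure what is left.

Run:
```python
from h import *
np.set_printoptions(precision=4,suppress=True)
w=grab('wrist');s=grab('scene');k=560/360
C=np.array([.5705,.0190])
cw=onz(w,((561-436)*k,166*k),.074);print('cap wrist',cw)
ang=lambda v:(np.hypot(*v[:2]),np.degrees(np.arctan2(v[1],v[0])))
for p in [(525,117),(501,195),(617,150)]:
    q=onz(w,((p[0]-436)*k,p[1]*k),.082);print(p,ang(q[:2]-cw[:2]),ang(q[:2]-C))
P=lambda x,y:(225+x/3.633-.5,175+y/3.636-.5)
cs=onz(s,P(216,162),.074);print('cap scene',cs)
for nm,p,z in(('notch',(122,184),.062),('keytop',(119,231),.061),('stud',(157,120),.082),('stud',(177,200),.082)):
    q=onz(s,P(*p),z);print(nm,ang(q[:2]-cs[:2]))
```

```text
cap wrist [0.5633 0.0207 0.074 ]
(525, 117) (np.float64(0.04432533432837826), np.float64(-149.45174842449146)) (np.float64(0.0499232337024936), np.float64(-155.2877691764264))
(501, 195) (np.float64(0.05015516429284751), np.float64(-60.01527736990488)) (np.float64(0.04545221999862788), np.float64(-66.82428004337768))
(617, 150) (np.float64(0.04684723407388587), np.float64(115.99233191865085)) (np.float64(0.051800765932070995), np.float64(122.33815242349054))
cap scene [0.5728 0.0195 0.074 ]
notch (np.float64(0.06151163886192583), np.float64(-23.68695865340562))
keytop (np.float64(0.07643907715928779), np.float64(4.031503406337251))
stud (np.float64(0.04760590545981748), np.float64(-68.2790132764004))
stud (np.float64(0.043599967894821824), np.float64(23.10029166355488))
```

About 20–23° remain. I'll push another 17°, back off the stud, lift, and view the key side from above.

apply_moves(motion=[[0,5,-0.3,-6,0,0,1],[0,9.2,-0.9,-11,0,0,1],[0,12.4,-1.6,-15,0,0,1],[0,14,-2.1,-17,0,0,1],[0,14,-2.1,-17,0,0,1],[0,8,-0.7,-10,0,0,1],[0,4,0,-5,0,0,1],[-30,4,0,0,0,0,1],[-80,0,-5,0,0,0,1],[-120,-40,-30,0,0,0,1],[-120,-89,-57,0,0,0,1],[-120,-89,-57,0,0,0,1],[-120,-89,-57,0,0,0,1]])

```text
t: 9.68
tcp_pos: [0.6589, 0.0193, 0.2578]
tcp_rot: [[-0.003, -0.995, -0.098], [0.0, -0.098, 0.995], [-1.0, 0.003, 0.001]]
ft_force: [-1.0, 1.2, -0.2]
opening: -0.0002
```

Run:
```python
from h import *
f=grab('wrist','w4');o=get_obs();print(o['t'],o['tcp_pos'],o['ft_force'])
```

```text
9.725 [0.65863288 0.01954521 0.25810169] [0.53787785 0.48496727 0.5050314 ]
```

View pics/w4.png

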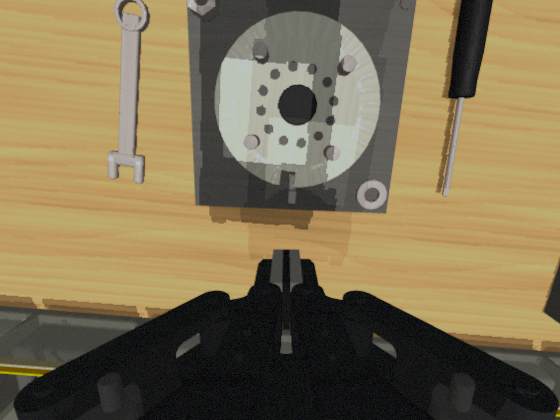

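The disc is clear, with the notch at about (287,180) and the key at (292,187), so it is nearly aligned. I'll enlarge that part and measure.

Run:
```python
from h import *
im=cv2.imread('pics/w4.png')[0:215,200:400]
im=cv2.convertScaleAbs(im,alpha=1.8)
cv2.imwrite('pics/c4.png',cv2.resize(im,None,fx=2.75,fy=2.75,interpolation=cv2.INTER_CUBIC))
```

```text
(no output)
```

View pics/c4.png

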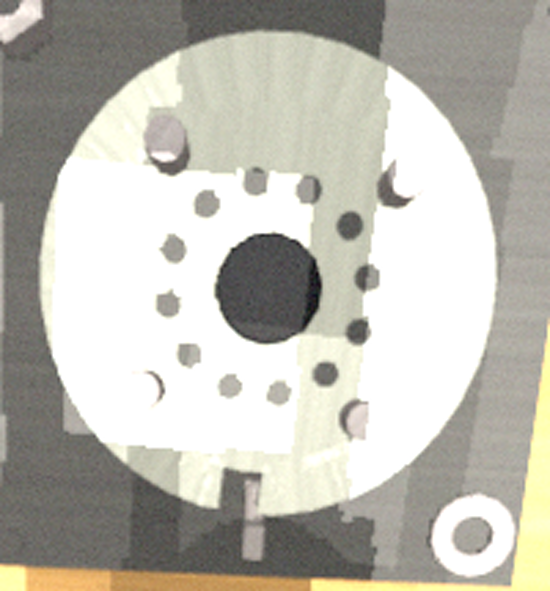

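```bash
cat > ang.py <<'E'
from h import *
from scipy.optimize import least_squares
np.set_printoptions(precision=4,suppress=True)
def fit(f,studs,notch,key,zd=.053,off=(0,0),s=1.):
    U=lambda P:np.array(P,float)/s+np.array(off)+(.5/s-.5)
    pol=lambda r,a,z,p:[p[0]+r*np.cos(a),p[1]+r*np.sin(a),z]
    rad=np.radians
    def res(p):
        o=[]
        for k,q in studs: o+=list(proj(f,pol(.048,p[2]+rad(k),zd+.029,p))-U(q))
        for (x,y),q in notch:
            v=np.array([np.cos(p[2])*x-np.sin(p[2])*y,np.sin(p[2])*x+np.cos(p[2])*y]);o+=list(proj(f,[p[0]+v[0],p[1]+v[1],zd+.009])-U(q))
        for r,z,q in key: o+=list(proj(f,pol(r,p[3],z,p))-U(q))
        return o
    r=least_squares(res,[.5705,.019,0,.05]);print('C',r.x[:2],'disc',np.degrees(r.x[2]),'key',np.degrees(r.x[3]),'res',r.fun.reshape(-1,2).round(1).tolist())
E
python3 - <<'E'
from ang import *
f=grab('wrist')
st=[(135,(165,132)),(225,(405,178)),(315,(357,420)),(45,(150,388))]
# tool y is -x world: image up=-x, left = -y
st=[(225,(165,132)),(135,(405,178)),(45,(357,420)),(315,(150,388))]
no=[((.056,-.0065),(222,475)),((.056,.0065),(261,472)),((.0697,-.0065),(220,508)),((.0697,.0065),(258,515))]
ke=[(.060,.0515,(252,477)),(.085,.061,(254,558)),(.073,.061,(253,510))]
fit(f,st,no,ke,off=(200,0),s=2.75)
fit(f,st,[],ke,off=(200,0),s=2.75)
fit(f,[],no,ke,off=(200,0),s=2.75)
E
```

```text
C [0.5687 0.0199] disc -2.040435076267134 key 2.6772224950651577 res [[-0.2, 1.3], [1.7, -2.0], [3.2, 0.4], [-4.0, 0.5], [0.3, -2.9], [0.4, 0.1], [-1.0, -0.0], [-0.7, -0.7], [1.1, 0.5], [-1.0, -0.7], [0.1, 4.1]]
C [0.5684 0.0197] disc -2.5363578833750697 key 2.842016475558992 res [[-0.0, 0.4], [1.8, -2.0], [2.5, 0.2], [-4.6, -0.3], [1.1, 0.1], [-1.0, -1.1], [0.1, 3.7]]
C [0.5689 0.0137] disc 3.822077294456975 key 7.521007124227187 res [[-0.3, -2.1], [-0.1, -0.5], [-0.0, 0.9], [0.4, -1.2], [-0.1, 0.1], [0.1, -1.0], [0.1, 3.8]]
```

The notch is roughly 4° short of the key (fits give 3.7–5.4°). I'll repeat the same push, ending 4.2° further, then return to the viewpoint.

apply_moves(motion=[[0,45,29,0,0,0,1],[0,93,57,0,0,0,1],[0,93,57,0,0,0,1],[50,93,57,0,0,0,1],[100,93,57,0,0,0,1],[120,93,57,0,0,0,1],[120,93,57,-5,0,0,1],[120,97,56.3,-10,0,0,1],[120,102,55.2,-16,0,0,1],[120,104.5,54.4,-19,0,0,1],[120,106.4,53.8,-21.2,0,0,1],[120,106.4,53.8,-21.2,0,0,1],[120,97,56.3,-11,0,0,1],[120,93,57,-4,0,0,1],[90,93,57,0,0,0,1],[40,89,52,0,0,0,1],[0,49,27,0,0,0,1],[0,0,0,0,0,0,1],[0,0,0,0,0,0,1],[0,0,0,0,0,0,1]])

```text
t: 12.28
tcp_pos: [0.6591, 0.0194, 0.258]
tcp_rot: [[-0.002, -0.995, -0.098], [0.0, -0.098, 0.995], [-1.0, 0.002, 0.001]]
ft_force: [0.3, -0.4, -0.6]
opening: -0.0
```

Run:
```python
from h import *
f=grab('wrist','w5');o=get_obs();print(o['t'],o['tcp_pos'],o['ft_force'])
im=cv2.imread('pics/w5.png')[0:215,200:400]
cv2.imwrite('pics/c5.png',cv2.resize(im,None,fx=2.75,fy=2.75,interpolation=cv2.INTER_CUBIC))
```

```text
12.325 [0.65877565 0.01961008 0.25831066] [0.27964303 0.26199324 0.24299319]
```

View pics/c5.png

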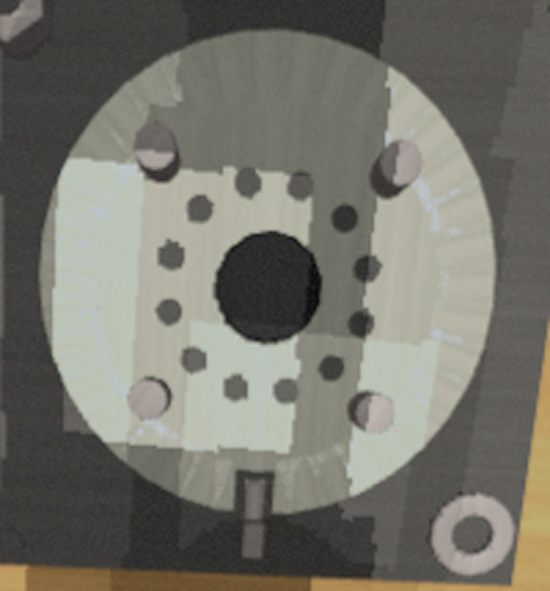

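Now the key sits inside the notch: notch edges about x=236–271, key about 246–267. Quick numeric check.

Run:
```python
from ang import *
f=grab('wrist')
st=[(225,(155,138)),(135,(405,162)),(45,(375,412)),(315,(149,398))]
no=[((.056,-.0065),(236,474)),((.056,.0065),(271,473)),((.0697,-.0065),(236,511)),((.0697,.0065),(271,514))]
ke=[(.060,.0515,(256,477)),(.085,.061,(253,557)),(.073,.061,(254,519))]
fit(f,st,no,ke,off=(200,0),s=2.75)
fit(f,st,[],ke,off=(200,0),s=2.75)
fit(f,[],no,ke,off=(200,0),s=2.75)
fl=210/np.tan(np.radians(f['vertical_fov']/2))
im=f['img'].mean(2)
for r in (174,178,182,184,190,196): print(r,im[r,280:304].astype(int))
```

```text
C [0.5687 0.0203] disc 1.843739974926808 key 2.7212784826016243 res [[0.6, 1.9], [-0.4, -0.0], [0.2, 0.5], [-0.5, -0.1], [-0.3, -1.9], [1.4, -0.5], [-1.3, -0.4], [0.2, -0.5], [0.0, 0.3], [-0.2, -0.6], [0.2, 0.6]]
C [0.5684 0.0202] disc 1.6948394909625741 key 2.752007128615751 res [[0.7, 1.3], [-0.3, -0.4], [0.1, 0.2], [-0.7, -0.7], [0.1, -0.1], [-0.2, -0.9], [0.2, 0.2]]
C [0.5693 0.0178] disc 4.17738156356066 key 4.659025791738976 res [[-0.6, -1.1], [1.1, -0.4], [-0.9, 0.4], [0.5, -0.3], [-0.5, 0.7], [0.2, -0.2], [0.1, 1.0]]
174 [132 131 129 132 131  91  62  62  67  83  74  66  70  66  73  81  64  58
  56 104 129 132 138 143]
178 [133 131 131 131 118  78  56  53  60  90 105 113 121 113 105  86  60  59
  56 118 131 131 129 139]
182 [131 132 129 134 107  70  57  60  68  91 107 111 114 108  98  76  59  62
  73 120 131 131 133 130]
184 [123 125 128 129  96  58  56  57  65  95 110 113 113 109 102  73  58  61
  80 121 129 132 131 130]
190 [43 45 43 48 48 43 47 46 65 76 78 74 71 72 72 57 47 45 45 47 46 47 43 48]
196 [47 50 43 48 46 47 48 38 79 92 94 93 91 88 90 61 47 43 49 45 46 47 46 43]
```

The residual is about 0.5–1° against a tolerance of ±2.5°, so I'll press the cap at the centre in stages.

apply_moves(motion=[[0,45,4.4,0,0,0,1],[0,89.5,8.8,0,0,0,1],[0,89.5,8.8,0,0,0,1],[50,89.5,8.8,0,0,0,1],[90,89.5,8.8,0,0,0,1],[105,89.5,8.8,0,0,0,1],[109,89.5,8.8,0,0,0,1],[111,89.5,8.8,0,0,0,1],[113,89.5,8.8,0,0,0,1],[113,89.5,8.8,0,0,0,1]])

```text
t: 13.62
tcp_pos: [0.5703, 0.0191, 0.1467]
tcp_rot: [[0.002, -0.995, -0.099], [0.0, -0.099, 0.995], [-1.0, -0.002, -0.0]]
ft_force: [-0.5, -0.2, 1.1]
opening: 0.0001
```

apply_moves(motion=[[1,0,0,0,0,0,1],[2,0,0,0,0,0,1],[3,0,0,0,0,0,1],[4,0,0,0,0,0,1],[4,0,0,0,0,0,1]])

```text
t: 14.25
tcp_pos: [0.5703, 0.0192, 0.142]
tcp_rot: [[0.001, -0.995, -0.099], [0.0, -0.099, 0.995], [-1.0, -0.001, 0.0]]
ft_force: [1.3, -0.1, 4.5]
opening: -0.0004
```

Contact force is 4.5 N and the ring is sliding down. Continuing in small steps.

apply_moves(motion=[[1,0,0,0,0,0,1],[2,0,0,0,0,0,1],[3,0,0,0,0,0,1],[3,0,0,0,0,0,1]])

```text
t: 14.75
tcp_pos: [0.5702, 0.0191, 0.1389]
tcp_rot: [[0.001, -0.995, -0.099], [0.0, -0.099, 0.995], [-1.0, -0.001, -0.0]]
ft_force: [2.4, 0.4, 3.5]
opening: 0.0004
```

apply_moves(motion=[[1,0,0,0,0,0,1],[1,0,0,0,0,0,1]])

```text
t: 15.0
tcp_pos: [0.5703, 0.0192, 0.1386]
tcp_rot: [[0.001, -0.995, -0.099], [0.0, -0.099, 0.995], [-1.0, -0.001, -0.0]]
ft_force: [1.3, 0.2, 9.1]
opening: -0.0001
```

apply_moves(motion=[[0.7,0,0,0,0,0,1],[1.4,0,0,0,0,0,1],[1.4,0,0,0,0,0,1]])

```text
t: 15.38
tcp_pos: [0.5702, 0.0191, 0.1386]
tcp_rot: [[0.002, -0.995, -0.099], [0.0, -0.099, 0.995], [-1.0, -0.002, -0.0]]
ft_force: [-1.0, -0.2, 16.7]
opening: -0.0002
```

It has hit a firm stop at TCP z 0.1386, which puts the cap top at about 65.6 mm (home is 66). I'll give one slightly firmer press, then lift off and look.

apply_moves(motion=[[1,0,0,0,0,0,1],[1.5,0,0,0,0,0,1],[1.5,0,0,0,0,0,1],[0,0,0,0,0,0,1],[-4,0,0,0,0,0,1],[-10,0,0,0,0,0,1],[-40,0,0,0,0,0,1],[-90,0,0,0,0,0,1],[-120,-45,-4,0,0,0,1],[-120,-89.5,-8.8,0,0,0,1],[-120,-89.5,-8.8,0,0,0,1],[-120,-89.5,-8.8,0,0,0,1]])

```text
t: 16.88
tcp_pos: [0.6587, 0.0192, 0.2551]
tcp_rot: [[-0.004, -0.995, -0.099], [0.0, -0.099, 0.995], [-1.0, 0.004, 0.0]]
ft_force: [-0.6, 0.0, -0.5]
opening: -0.0002
```

Run:
```python
from ang import *
f=grab('wrist','w6');s=grab('scene');o=get_obs();print(o['t'],o['tcp_pos'],o['ft_force'])
im=f['img'][0:215,200:400,::-1];a=cv2.resize(im,(440,473),interpolation=cv2.INTER_CUBIC)
b=cv2.resize(s['img'][175:285,225:345,::-1],(350,321),interpolation=cv2.INTER_CUBIC)
cv=np.zeros((473,790,3),np.uint8);cv[:,:440]=a;cv[:321,440:]=b;cv2.imwrite('pics/c6.png',cv)
```

```text
16.975 [0.6585 0.0192 0.2558] [-0.2355 -0.0039  0.42  ]
```

View pics/c6.png

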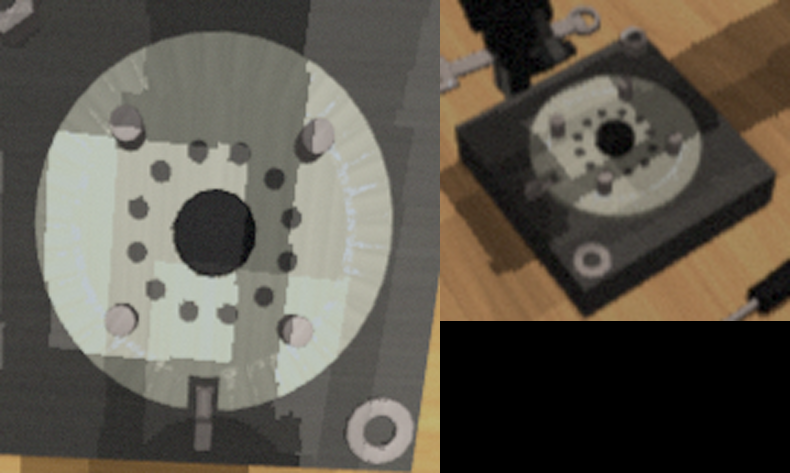

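The key stands inside the notch at (203,400) with gaps on both sides. The plate sits flat on the deck, the washer and nut haven't moved, and the hand is clear. Handing in.

```bash
python3 -c "
from bench import *
print(finish_job())"
```

```text
the job is handed in; nothing more can be done
None
```

I turned the disc about 160° counterclockwise by pushing one stud with the closed fingertips. The last 4° was a second small push. I then pressed the cap down until it stopped firmly, lifted the hand clear and handed the job in at about 17 s.

**Last checks:**
- **Seating:** the cap top went from about 74 mm to about 65.6 mm, against 66 mm when home. The last reading was 16.7 N against the stop with no further travel, before one slightly firmer press.
- **Key and notch:** the final wrist picture shows the key inside the notch with gaps on both sides. Before pressing, the notch was within about 0.5–1° of the key.
- **Loose hardware:** the washer, nut, wrench and screwdriver look unmoved in the final pictures; I did not check the jar, carton or tray there, but the arm stayed well away from them.
- **Hand clear:** the last force reading was about zero.

**Disagreements:** measurements of the disc's centre differed by 2–5 mm between cameras, and the first angle fits by 1–2°. I used the close wrist views for the final alignment. One triangulation from three views came out wrong because the arm was blocking the top camera, so I discarded it.

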